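# Open the carat scale's spring cover

### The job

Open the carat scale, the wider of the two black-lidded cases on the bench: press down the release tab at its front so that its lid springs up, then push the lid over backwards until it rests fully open, and move clear. Leave the narrow bur case shut, leave the ring lying on the scale's pan, and do not pick up or shift anything else.

Things in the scene. Friction and masses are not known exactly. Their poses are not given: they have to be found in the camera images.
- scale: Carat scale: the wider aluminium case, with a round steel pan inside. Fixed to the bench; 140 mm wide (y), 104 mm deep (x), 44 mm high, 52 mm with its lid shut. Black hinged lid, steel release tab at the middle of the front. Origin: centre of its underside, on the bench; x points from the front (tab) to the back (hinge), z up; turned up to 0.25 rad from facing the robot.
- scale_tab_top (a point): where to press: top of the scale's steel tab plate, on its middle line, 88 mm in front of the case's centre, 28 mm above the bench at rest. Plate 36 mm wide, from 65 to 105 mm in front of the centre; pivot 30 mm behind this point. Press it down about 6 to 9 mm. Behind it (face 65 mm in front of the centre) the hook, 24 mm wide, stands 57 mm above the bench, over the lid's front edge.
- scale_tab (a joint): release tab of the scale, rad: 0 at rest, up to 0.3 (stop) as its plate is pressed down. The hook lets go of the lid at about 0.17. Pressed 30 mm from its pivot it starts to give at about 2 N, lets go at about 2.7 N and stops at about 3.3 N; it springs back when let go.
- scale_lid (a joint): lid of the scale, rad: 0 shut and latched; about 0.95 sprung up (after release a sprung arm lifts it in about a second). Beyond 0.95 only gravity and slight friction act: short of upright (1.57) it falls back to 0.95, past it it falls to 1.9, fully open at its stop, and stays.
- scale_lid_edge (a point): middle of the lower front (free) edge of the scale's lid; moves with the lid. The lid is a flat plate 140 mm wide, 111 mm from hinge to this edge, 6 mm thick (upwards when shut). Its axes turn with the lid.
- scale_lid_hinge (a point): middle of the scale lid's hinge axis, which runs along the case's y: 52 mm behind the case's centre, 46 mm above the bench.
- scale_pan (a point): centre of the top of the scale's round steel pan (72 mm across), inside the case 8 mm in front of its centre, 27 mm above the bench.
- ring: small loose brass-coloured ring, 21 mm across, 5 mm high, lying on the scale's pan under the lid; origin: centre of its underside. Leave it there.
- bur_case: Bur case: the narrower case, otherwise with the same lid and tab; leave it shut. Fixed to the bench; 90 mm wide (y), 104 mm deep (x), 44 mm high, 52 mm with its lid shut. Black hinged lid, steel release tab at the middle of the front. Origin: centre of its underside, on the bench; x points from the front (tab) to the back (hinge), z up; turned up to 0.25 rad from facing the robot.
- bur_case_lid (a joint): lid of the bur case, rad: 0 shut and latched; about 0.95 sprung up (after release a sprung arm lifts it in about a second). Beyond 0.95 only gravity and slight friction act: short of upright (1.57) it falls back to 0.95, past it it falls to 1.9, fully open at its stop, and stays.
- bur_case_tab (a joint): release tab of the bur case, rad: 0 at rest, up to 0.3 (stop) as its plate is pressed down. The hook lets go of the lid at about 0.17. Pressed 30 mm from its pivot it starts to give at about 2 N, lets go at about 2.7 N and stops at about 3.3 N; it springs back when let go.
- jar: loose amber glass jar, 34 mm across, 45 mm high, standing between the two cases; origin: centre of its underside.
- tweezers: loose steel tweezers, 125 mm long, 6 mm high, lying between the two cases, towards the robot; origin: middle of the underside; x along them.
- loupe: loose folding loupe, 32 mm round and 20 mm high with a 50 mm long flat holder; origin: under the round part.
- ring_stick: loose ring stick (300 mm long, 22 mm high, square steel steps on a wooden handle), lying along x on the robot's right; origin: on its underside, 150 mm from the handle's end.
- hammer: loose hammer, 220 mm long, lying across the back of the bench; origin: on its underside.
Not all that is in view belongs to the job. What is shaped like the bur_case but red is not meant. What is shaped like the scale but pink is not meant.

How it is judged:
By the outcome, as a careful person would: the job done as asked, in the order asked, and still so for the second after the job is handed in, with the robot touching nothing.
It also fails if it takes over 48 s, if anything falls off the work surface, if the arm or the gripper's body presses on something with over 40 N, if the wrist force passes 120 N, or if a joint passes its speed limit or range.

### The arm

A 7-joint arm with a two-finger parallel gripper is mounted at the origin on the work surface. World frame = base frame: x ahead of the robot, y to its left, z up, the work surface at z = 0. Lengths are in m, angles in degrees, forces in N, time in s.
With the tool pointing down it reaches from about 0.425 to 0.875 m from the base axis. Payload 4.7 kg.
Tool frame: the origin (TCP) lies midway between the tips of the shut fingers; the grasp point (between the pads) lies env.grip_point_offset behind it (env.grip_point_offset is the distance from the TCP to the grasp point, in m); z points along the fingers, y is the line along which they close (so a half turn about z gives the same grasp; the last joint's range is limited). The gripper opens to 87 mm and grips with 3 to 60 N. Pads are 19 mm wide; open, the fingers measure 117 mm over their backs; the gripper's body (75 mm by 190 mm) begins 51 mm behind the grasp point.
Start: joints at [66.354, 18.392, -4.016, 83.108, 1.295, 78.541, -3.26], TCP at [0.269, -0.592, 0.223] pointing down, gripper open.
Joint ranges: [-163.93, 163.93], [-17.29, 119.83], [-79.2, 71.16], [3.27, 140.29], [-89.18, 269.18], [5.43, 117.66], [-154.24, 154.24]. Speed limits (degrees/s): [147.25, 147.25, 180, 180, 180, 180, 180].

### API

Orientations are given as [roll, pitch, yaw] about the fixed x, y, z axes, in that order (R = Rz(yaw) Ry(pitch) Rx(roll)).
In Python, from cell import env gives the robot as it stands.
- The arm moves only by the shell command python3 -m creep 'ROWS' [FORCE]. ROWS is a JSON object of lists of equal length, an entry for each row: "translation": the shift along the tool's x, y, z in units of 0.08 m (1.0 is 0.08 m), a list of three; "turn": the turn, a rotation vector about the tool's x, y, z in units of 180 degrees (1.0 is 180 degrees), a list of three; "grip": the opening, from 0 (shut) to 1 (fully open). In form: {"translation": [[x, y, z], ...], "turn": [[ax, ay, az], ...], "grip": [grip, ...]}. A call has 1 to 5 rows; each row shifts and turns the commanded pose from where the row before left it, along the tool's axes as they then stand; what a row does not reach is not made up. A row lasts 1/8 s, in which the tool goes at most 62.5 mm and 10.7 degrees, less where a joint would pass 70% of its speed; a pose out of reach is approached as far as the arm can. A call with a number of a shift or a turn outside -1 to 1 is refused whole. A call with a gripper value outside its range is refused whole. The fingers move at their own pace and stop on an object; FORCE is the grip in N (left out, the last holds). Time passes only in rows, so rows that do not move let the fingers close. It gives the time, the measured TCP pose, the force, the opening and the grip force at its end, in the units of the state.
- env.get_obs(): the state, without advancing time (a new reading comes with each control period).
- env.read_camera(name): name is "side" or "top"; returns a dict with "frame" (384x512x3 uint8, red, green, blue), "z_map" (384x512 float32, m along the optical axis (not along the pixel's ray), 0 where there is no reading), "K" (3x3 intrinsics, pixels), "D" ([k1, k2, p1, p2, k3] as OpenCV has them; the pictures are not rectified), "rvec" (rotation vector, rad) and "tvec" (3), from world to camera coordinates, as OpenCV has them. Camera axes: x right, y down, z forward; pixel columns grow to the right and rows downward; lengths in m; the calibration is good to about 2 mm. A picture is of the moment at which its call begins.
- env.sign_off(): hands the job in; it is judged then, once.
The state is a dict: "time_s": time; "qpos": joint angles; "joint_velocities": joint speeds; "effort": joint torques, N m; "tool_pos": TCP position; "tool_rot": TCP orientation; "force": force on the tool from outside, world axes, zero at the start; "wrist_torque": the same for the moment, N m; "grip_width": finger opening in m; "grasp_force": force on a finger pad.
Only numpy, scipy, OpenCV 4.12 (cv2) and the standard library are available. Lean on these libraries where they do the work, as an engineer would, in place of code of your own. Each camera call takes 0.05 s, during which the arm holds its last target. There are 200 camera calls.

## Working session

There is one attempt and no reset: what is moved stays moved. The work goes in short steps, Python scripts to look and compute and a shell command to move; the robot and the scene stay as the last step left them, time stands still between calls to the robot, and variables do not carry over. Pictures are saved under pics/ and viewed, at most 10 in all, crops included, and the job is handed in when it is done.

```bash
mkdir -p pics; ls
python3 - <<'E'
from cell import env
import cv2,pickle
d={}
for n in("top","side"):
    c=env.read_camera(n);d[n]=c
    cv2.imwrite(f"pics/{n}0.png",c["frame"][:,:,::-1])
    print(n,c["K"],c["D"],c["rvec"],c["tvec"])
pickle.dump(d,open("c0.pkl","wb"))
o=env.get_obs();print(o,env.grip_point_offset)
E
```

```text
pics
top [[462.64396524   0.         253.43177738]
 [  0.         462.64396524 198.67256368]
 [  0.           0.           1.        ]] [0.04569806 0.         0.         0.         0.        ] [ 2.17265519 -2.12895926  0.21443768] [-0.03133548  0.57795777  1.06200571]
side [[429.6110053    0.         251.30404857]
 [  0.         429.6110053  191.33652369]
 [  0.           0.           1.        ]] [-0.07170106  0.          0.          0.          0.        ] [ 0.58284116 -2.70175698  1.07055387] [0.52544957 0.20608299 0.87717915]
{'time_s': 0.1, 'qpos': array([66.35460618, 18.43493138, -4.0166596 , 83.16548177,  1.29715285,
       78.54167519, -3.25908281]), 'joint_velocities': array([-0.01173517, -0.15444284,  0.06845749, -0.09554169, -0.05662258,
       -0.01088161,  0.01489658]), 'effort': array([-3.50431246e-04, -4.92570269e+01, -4.05869242e-01, -3.13403463e+01,
       -6.42362586e-02,  3.95007699e-02,  9.84261419e-05]), 'tool_pos': array([ 0.26882325, -0.59127819,  0.221591  ]), 'tool_rot': array([-1.79903266e+02,  7.12671059e-03,  2.44573578e+01]), 'force': array([ 0.33559499,  0.35100611, -0.45344847]), 'wrist_torque': array([-0.00473932, -0.03171228,  0.01794699]), 'grasp_force': 0.0, 'grip_width': 0.08706372284388449} 0.0187
```

View pics/top0.png

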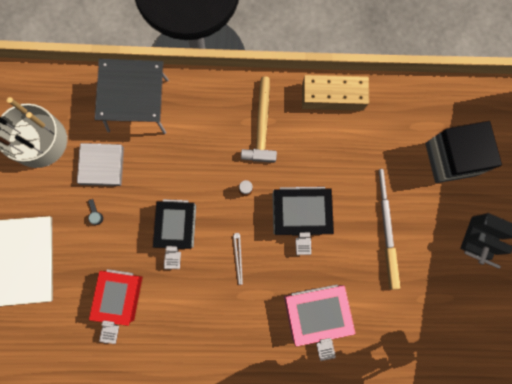

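View pics/side0.png

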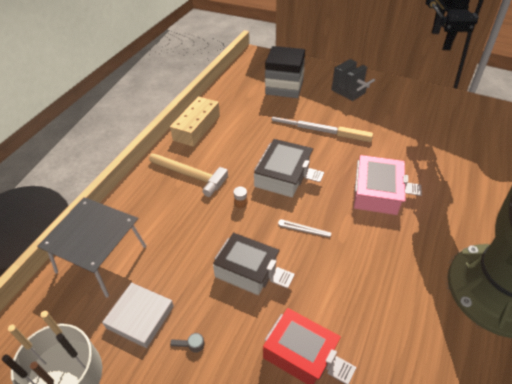

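The top view shows these candidates: a black-lidded wide case at (303,212) with its tab at (303,245), a black narrow case at (175,225), a pink case at (320,315), a red case at (115,297), and a tabless black-topped stack at (465,150). I choose (303,212), which is black and the wider of the two.

```bash
cat > h.py <<'E'
import numpy as np,cv2
def pose(c):
    R=cv2.Rodrigues(np.array(c["rvec"],float))[0]; return R,np.array(c["tvec"],float).ravel()
def ray(c,uv,z):
    R,t=pose(c); p=cv2.undistortPoints(np.array(uv,float).reshape(-1,1,2),c["K"],c["D"]).reshape(-1,2)
    d=np.c_[p,np.ones(len(p))]@R; o=-R.T@t
    return o+d*((z-o[2])/d[:,2])[:,None]
def proj(c,P):
    return cv2.projectPoints(np.array(P,float).reshape(-1,1,3),np.array(c["rvec"],float),np.array(c["tvec"],float),c["K"],np.array(c["D"],float))[0].reshape(-1,2)
E
python3 - <<'E'
import pickle;from h import *
d=pickle.load(open("c0.pkl","rb"));c=d["top"]
f=c["frame"];m=(f.max(2)<50).astype(np.uint8)
for nm,(u,v) in dict(scale=(303,212),bur=(175,225)).items():
    mm=np.zeros_like(m);mm[v-40:v+40,u-40:u+40]=m[v-40:v+40,u-40:u+40]
    cs=cv2.findContours(mm,cv2.RETR_EXTERNAL,cv2.CHAIN_APPROX_NONE)[0];k=max(cs,key=cv2.contourArea)
    P=ray(c,k.reshape(-1,2),0.052)[:,:2]
    r=cv2.minAreaRect((P*1000).astype(np.float32));print(nm,r)
    # grey window
# tab of scale: bright low-saturation pixels
g=((f.max(2)>130)&(f.max(2).astype(int)-f.min(2)<30)).astype(np.uint8)
mm=np.zeros_like(g);mm[230:262,285:322]=g[230:262,285:322]
k=max(cv2.findContours(mm,cv2.RETR_EXTERNAL,cv2.CHAIN_APPROX_NONE)[0],key=cv2.contourArea)
print("tab",cv2.minAreaRect((ray(c,k.reshape(-1,2),0.028)[:,:2]*1000).astype(np.float32)))
z=c["z_map"];R,t=pose(c);K=c["K"]
for uv in [(303,250),(303,212),(280,230),(330,230),(303,238),(303,260)]:
    for h in np.linspace(0,.1,1001):
        P=ray(c,[uv],h)[0]
        if (R@P+t)[2]<=z[uv[1],uv[0]]: break
    print(uv,P.round(4))
cv2.imwrite("pics/crop.png",cv2.resize(f[170:270,250:350,::-1],(600,600),interpolation=cv2.INTER_CUBIC))
E
```

```text
scale ((549.4088745117188, -137.55413818359375), (108.06713104248047, 138.4881134033203), 2.0954127311706543)
bur ((511.2196350097656, 169.13339233398438), (87.41051483154297, 107.42066192626953), 88.6199951171875)
tab ((475.1429138183594, -141.7869873046875), (51.06376647949219, 33.91139602661133), 0.08147092163562775)
(303, 250) [ 0.4594 -0.1418  0.0278]
(303, 212) [ 0.5475 -0.1376  0.0578]
(280, 230) [ 0.5042 -0.0838  0.0511]
(330, 230) [ 0.5063 -0.202   0.0556]
(303, 238) [ 0.4881 -0.1414  0.0305]
(303, 260) [ 0.4366 -0.1457  0.    ]
```

View pics/crop.png

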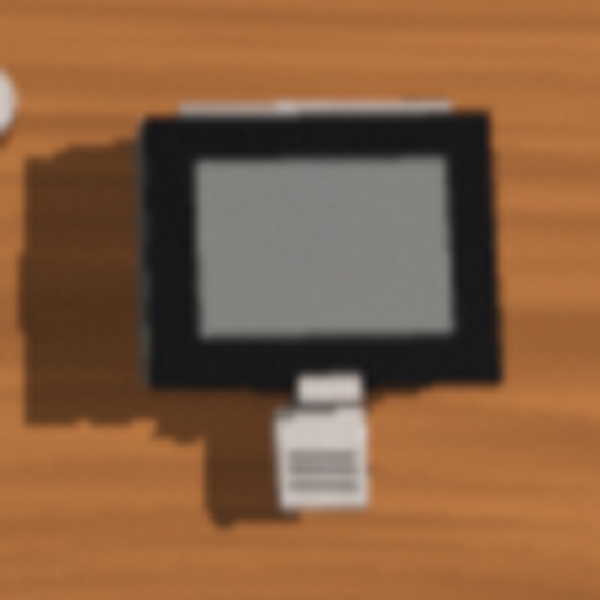

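The crop confirms the choice: a wide black lid centred near (303,212) in the full frame, yawed about 2°. The hook is at (305,234) and the steel tab plate at (303,246), facing the robot. The case centre comes out at about (0.553, -0.137). I'll press at about (0.460, -0.141), and turn first while closing the fingers.

```bash
python3 -m creep '{"translation":[[0,0,0],[0,0,0],[0,0,0],[0,0,0]],"turn":[[0,0,0.042],[0,0,0.042],[0,0,0.04],[0,0,0]],"grip":[0,0,0,0]}' 20
```

```text
time_s: 0.6
tool_pos: [0.269, -0.5914, 0.222]
tool_rot: [-180.0, 0.0, 2.2]
force: [0.5, 1.0, 0.7]
grip_width: 0.0547
grasp_force: 0.0
```

```bash
python3 -m creep '{"translation":[[0.25,-0.5,0],[0.25,-0.6,0],[0.25,-0.6,0],[0.25,-0.6,0],[0.25,-0.6,0]],"turn":[[0,0,0],[0,0,0],[0,0,0],[0,0,0],[0,0,0]],"grip":[0,0,0,0,0]}'
```

```text
time_s: 1.23
tool_pos: [0.3607, -0.3544, 0.2225]
tool_rot: [180.0, 0.0, 2.3]
force: [-0.1, 0.3, 0.1]
grip_width: 0.0054
grasp_force: 0.0
```

```bash
python3 -m creep '{"translation":[[0.27,-0.52,0],[0.27,-0.52,0],[0.27,-0.52,0.2],[0.27,-0.52,0.4],[0.26,-0.53,0.4]],"turn":[[0,0,0],[0,0,0],[0,0,0],[0,0,0],[0,0,0]],"grip":[0,0,0,0,0]}'
```

```text
time_s: 1.85
tool_pos: [0.4603, -0.1423, 0.142]
tool_rot: [179.9, -0.1, 2.3]
force: [0.5, -0.4, 0.4]
grip_width: 0.0004
grasp_force: 0.0
```

```bash
python3 -m creep '{"translation":[[0,0,0.4],[0,0,0.5],[0,0,0.2],[0,0,0]],"turn":[[0,0,0],[0,0,0],[0,0,0],[0,0,0]],"grip":[0,0,0,0]}'
```

```text
time_s: 2.35
tool_pos: [0.459, -0.1434, 0.054]
tool_rot: [-179.9, 0.1, 2.2]
force: [0.7, -0.5, -0.3]
grip_width: 0.0007
grasp_force: 0.0
```

```bash
python3 -m creep '{"translation":[[0,-0.03,0.2],[0,0,0.1],[0,0,0.06],[0,0,0.03],[0,0,0]],"turn":[[0,0,0],[0,0,0],[0,0,0],[0,0,0],[0,0,0]],"grip":[0,0,0,0,0]}'
python3 - <<'E'
from cell import env
import cv2
cv2.imwrite("pics/s1.png",env.read_camera("side")["frame"][90:250,200:380,::-1].repeat(3,0).repeat(3,1))
E
```

```text
time_s: 2.98
tool_pos: [0.4597, -0.1412, 0.0236]
tool_rot: [180.0, -0.0, 2.1]
force: [-2.3, 0.6, 3.2]
grip_width: 0.0006
grasp_force: 1.5
```

View pics/s1.png

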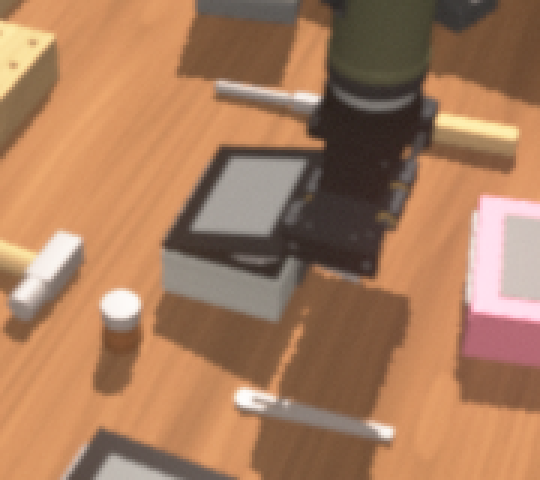

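The picture shows the gripper at the tab and the lid's front edge at crop (250,250) lifted, with the pan showing beneath it, so the hook has let go. Next I hold briefly, then back away.

```bash
python3 -m creep '{"translation":[[0,0,0.02],[0,0,0],[-0.1,0,-0.15],[-0.2,0,-0.1],[0,0,0]],"turn":[[0,0,0],[0,0,0],[0,0,0],[0,0,0],[0,0,0]],"grip":[0,0,0,0,0]}'; python3 -m creep '{"translation":[[0,0,-0.3],[0,0,-0.3],[0,0,-0.3],[0,0,0],[0,0,0]],"turn":[[0,0,0],[0,0,0],[0,0,0],[0,0,0],[0,0,0]],"grip":[0,0,0,0,0]}'
python3 - <<'E'
from cell import env
import cv2
cv2.imwrite("pics/s2.png",env.read_camera("side")["frame"][90:250,200:380,::-1].repeat(3,0).repeat(3,1))
E
```

```text
time_s: 3.65
tool_pos: [0.4348, -0.1426, 0.0424]
tool_rot: [179.9, -0.0, 2.1]
force: [0.7, -0.2, -0.8]
grip_width: 0.0005
grasp_force: 0.0
time_s: 4.28
tool_pos: [0.4352, -0.1419, 0.113]
tool_rot: [-180.0, 0.1, 2.1]
force: [0.1, -0.8, -0.0]
grip_width: 0.0003
grasp_force: 0.0
```

View pics/s2.png

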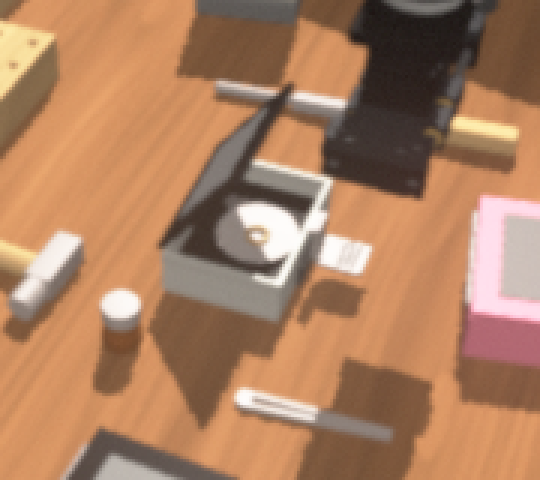

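The lid has sprung to about 0.95 rad, with its free edge at crop (290,88). The ring is on the pan at (257,235). Now I push the lid edge backwards.

```bash
python3 -m creep '{"translation":[[0.4,0,0],[0.4,0,0],[0.2,0,0],[0.15,0,0],[0.15,0,0]],"turn":[[0,0,0],[0,0,0],[0,0,0],[0,0,0],[0,0,0]],"grip":[0,0,0,0,0]}'; python3 -m creep '{"translation":[[0.15,0,0],[0.15,0,0],[0.15,0,0],[0.15,0,0],[0.15,0,0]],"turn":[[0,0,0],[0,0,0],[0,0,0],[0,0,0],[0,0,0]],"grip":[0,0,0,0,0]}'
python3 - <<'E'
from cell import env
import cv2
cv2.imwrite("pics/s3.png",env.read_camera("side")["frame"][90:250,200:380,::-1].repeat(3,0).repeat(3,1))
E
```

```text
time_s: 4.95
tool_pos: [0.5391, -0.1383, 0.1133]
tool_rot: [180.0, 0.1, 2.1]
force: [-0.3, 0.0, 0.3]
grip_width: 0.0003
grasp_force: 0.3
time_s: 5.58
tool_pos: [0.6003, -0.1359, 0.1137]
tool_rot: [180.0, 0.0, 2.1]
force: [-0.2, 0.6, -0.3]
grip_width: 0.0005
grasp_force: 0.1
```

View pics/s3.png

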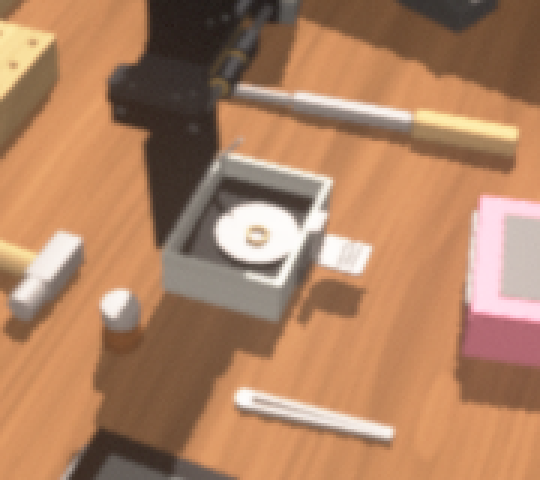

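The lid stands about upright in front of the gripper (crop 180,170), and the ring is still at (257,235). I push slightly further, wait, then back away.

```bash
python3 -m creep '{"translation":[[0.1,0,0],[0.1,0,0],[0,0,0],[0,0,0],[0,0,0]],"turn":[[0,0,0],[0,0,0],[0,0,0],[0,0,0],[0,0,0]],"grip":[0,0,0,0,0]}'; python3 -m creep '{"translation":[[-0.3,0,0],[-0.4,0,0],[-0.5,0,-0.1],[-0.5,0,-0.4],[0,0,-0.4]],"turn":[[0,0,0],[0,0,0],[0,0,0],[0,0,0],[0,0,0]],"grip":[0,0,0,0,0]}';  python3 -m creep '{"translation":[[0,0,-0.3],[0,0,0],[0,0,0],[0,0,0],[0,0,0]],"turn":[[0,0,0],[0,0,0],[0,0,0],[0,0,0],[0,0,0]],"grip":[0,0,0,0,0]}';python3 - <<'E'
from cell import env
import cv2
cv2.imwrite("pics/s4.png",env.read_camera("side")["frame"][60:300,150:410,::-1].repeat(2,0).repeat(2,1))
E
```

```text
time_s: 6.25
tool_pos: [0.6152, -0.1354, 0.1138]
tool_rot: [180.0, 0.0, 2.1]
force: [-0.7, 0.6, 0.2]
grip_width: 0.0004
grasp_force: 0.0
time_s: 6.88
tool_pos: [0.4763, -0.141, 0.1861]
tool_rot: [179.9, 0.1, 2.0]
force: [1.0, 0.3, 0.1]
grip_width: -0.0
grasp_force: 0.0
time_s: 7.5
tool_pos: [0.4791, -0.1402, 0.2088]
tool_rot: [-180.0, 0.1, 2.1]
force: [0.5, 0.4, -0.4]
grip_width: 0.0008
grasp_force: 0.0
```

View pics/s4.png

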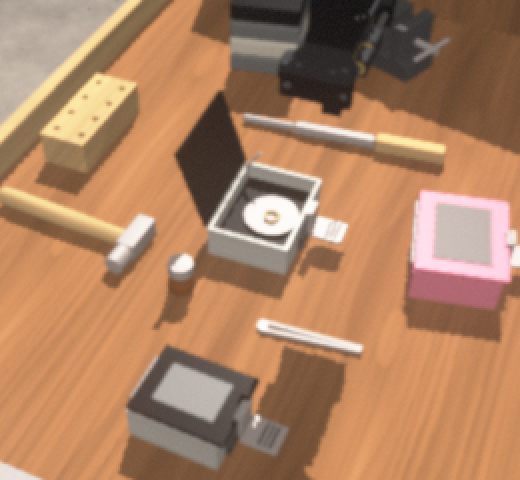

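The lid is leaning back: its free edge runs from crop (222,95) to (178,152). The ring is on the pan at (271,217), the bur case is shut, and the jar and tweezers haven't moved. I'll check the lid angle by projection.

Run:
```python
from h import *
from cell import env
c=env.read_camera("side");a=np.radians(2.1);o=np.array([.5529,-.1374])
for th in(1.6,1.75,1.9):
    P=[]
    for y in(-.07,.07):
        x=.052-.111*np.cos(th);P.append([o[0]+x*np.cos(a)-y*np.sin(a),o[1]+x*np.sin(a)+y*np.cos(a),.046+.111*np.sin(th)])
    print(th,proj(c,P).round())
print("seen (261,107),(239,136)")
```

```text
1.6 [[273. 105.]
 [251. 138.]]
1.75 [[267. 104.]
 [245. 137.]]
1.9 [[261. 104.]
 [239. 137.]]
seen (261,107),(239,136)
```

The lid is at 1.9 rad, fully open.

```bash
python3 -c "
from cell import env
print(env.sign_off())"
```

```text
the job is handed in; nothing more can be done
None
```

The carat scale is open with its lid at rest fully back (about 1.9 rad). The ring is still on the pan, the bur case is shut, the arm is clear, and the job was handed in at about 7.6 s.

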